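# Clamp the lure mould in the screw press

### The arm

A 6-joint arm with a two-finger parallel gripper is mounted at the origin on the work surface. World frame = base frame: x ahead of the robot, y to its left, z up, the work surface at z = 0. Lengths are in mm, angles in rad, forces in N, time in s.
With the tool pointing down it reaches from about 400 to 925 mm from the base axis. Payload 12.5 kg.
Tool frame: the origin (TCP) lies between the finger pads; the fingertips stand 25 mm ahead of it and the grasp point (between the pads) lies 6 mm ahead of it; z points along the fingers, y is the line along which they close (so a half turn about z gives the same grasp; the last joint's range is limited). The gripper opens to 95 mm and grips with 3 to 60 N. Pads are 20 mm wide; open, the fingers measure 119 mm over their backs; the gripper's body (75 mm by 180 mm) begins 59 mm behind the grasp point.
Start: joints at [-1.445, 0.491, 1.559, -0, 1.092, -0.106], TCP at [143.603, -608.294, 239.661] pointing down, gripper open.
Joint ranges: [-3.1, 3.1], [-0.84, 2.19], [0.05, 2.79], [-1.13, 4.28], [0.06, 2.93], [-2.69, 2.69]. Speed limits (rad/s): [2.22, 2.22, 2.79, 3.14, 3.14, 3.14].

### API

Orientations are given as [roll, pitch, yaw] about the fixed x, y, z axes, in that order (R = Rz(yaw) Ry(pitch) Rx(roll)).
In Python, from cell import state, read_camera, job_done, cut_out gives the robot as it stands. The module is installed in compiled form; this text tells all that it offers.
- The arm moves only by the tool jog_arm, never from a script. Its argument "motion" is a list of rows, each a list of 2 entries, a list of its own where there are three numbers: the shift along the tool's x, y, z in mm, then the turn about the tool's z in rad. A call has 1 to 5 rows; each row is the pose to reach, as a shift and turn from the pose commanded when the call began, along the tool's axes at that moment; what a row does not reach only later rows make up. A row lasts 1/10 s, in which the tool goes at most 50 mm and 8.59 degrees, less where a joint would pass 70% of its speed; a pose out of reach is approached as far as the arm can. A call with a gripper value outside its range is refused whole. "grip" is the closure, from 0 (fully open) to 1 (shut), set as the call begins (left out, the last holds). The fingers move at their own pace and stop on an object; the grip force is fixed at half the most. Time passes only in rows, so rows that repeat a pose let the fingers close. It gives the time, the measured TCP pose, the force, the opening and the grip force at its end, in the units of the state.
- state(): the state, without advancing time (a new reading comes with each control period).
- read_camera(name): name is "scene" or "top" or "wrist"; returns a dict with "img" (384x512x3 uint8, blue, green, red), "vertical_fov" (degrees; the focal length in pixels is half the picture's height over the tangent of half this angle, whatever the lens; pixels are square), "cx", "cy" (the principal point, pixels), "extrinsics" (4x4, takes a point from camera to world coordinates). Camera axes: x right, y up, looking along -z (the intrinsics and any distortion apply to the point x, -y, -z); pixel columns grow to the right and rows downward; lengths in mm; the calibration is good to about 2 mm. A picture is of the moment at which its call begins. There is no depth.
- job_done(): hands the job in; it is judged then, once.
Trained networks look in a picture, given as the dict that the camera call returned (one of the last four; its "shot" number tells which), for a name from the list of things; names that differ only in an ending like _2 or _b are one class to them, and where a whole thing is asked for, a point or a joint stands for the part that bears it (a point fixed in the world has none). Each returns a list of dicts, best first, with "p" (0 to 1); they miss things now and then, are a little off and sometimes report something else, mostly with a low value. They report only what shows in the picture. A call takes as long as a camera call.
- cut_out(name, picture): "region" (384x512 bool, what is visible of it) and "box" ([left, top, right, bottom] in pixels, round what is visible of it).
The state is a dict: "t": time; "joints": joint angles; "qvel": joint speeds; "tau": joint torques, N m; "eef_pos": TCP position; "tcp_rot": TCP orientation; "ft_force": force on the tool from outside, world axes, zero at the start; "moment": the same for the moment, N m; "opening": opening from 0.0 (shut) to 1.0 (fully open); "grip_force": force on a finger pad.
Only numpy, scipy, OpenCV 4.12 (cv2) and the standard library are available. Lean on these libraries where they do the work, as an engineer would, in place of code of your own. Each camera call takes 0.05 s, during which the arm holds its last target. There are 200 camera calls.

### The job

Close up the lure mould for casting: slide its carrier along the bed by the upright push plate until it meets the end stop under the press, then turn the press handle clockwise (seen from above) until the foot clamps the mould and the ratchet slips. Let it click two or three times and then stop and let go. Leave the bottle, the jar of brushes and the wooden lure blank where they are.

Things in the scene. Friction and masses are not known exactly. Their poses are not given: they have to be found in the camera images.
- press: Fixed grey C-frame screw press. Origin on the bench straight under the vertical screw axis; z up, x from the screw to the column behind it. Column: x 75 to 120 mm, 75 mm wide; the arm from it to the screw is 56 mm wide; both end 150 mm above the bench. Bed: 12 mm high, along y from -300 to +75 mm, a guide rail each side (x = +-47 to +-57 mm, tops 26 mm above the bench).
- stop (a point): Foot of the end stop across the +y end of the bed, mid-width, on the face that the carrier must meet, 60 mm along +y from the screw axis and 12 mm above the bench; the stop is 26 mm high.
- carrier: Loose steel plate, 90 (x) x 235 (y) x 10 mm, lying between the rails with 2 mm play each side, 0.6 to 0.95 kg, slides along the bed. On it an aluminium mould 80 x 110 mm, top 56 mm above the plate's underside. Origin: underside, below the mould's centre, axes as the press; plate from y -175 to +60 mm. Against the stop its origin is on the screw axis; it starts 60 to 110 mm short.
- push_plate (a point): Mid-width point of the outer (-y) face of the carrier's upright push plate, which stands at its -y end (80 mm wide, 12 mm thick); 32 mm above the carrier's underside, the plate's top is 55 mm above it. Push it along the press's +y.
- foot: Round steel pressure foot, 52 mm across, at the lower end of the screw; origin at the centre of its underside. It goes straight down 3 mm per radian of the screw; 84 mm above the bench at joint spindle = 0. The mould's top is 68 mm above the bench.
- bar (a point): Handle: a 150 mm steel bar (16 mm wide, 14 mm high) across the top of the screw, an upright black post at each end. This point: the bar's middle, on the screw axis, 189 mm above the bench at spindle = 0; it goes down with the screw. x along the bar to grip_a. Nothing else stands around or above the posts.
- grip_a (a point): One of the handle's two upright round posts, 22 mm thick, 75 mm from the screw axis; this point is on the post's axis, 35 mm above the bar's mid-height and 26 mm below the post's top. Push on its side to turn the handle.
- grip_b (a point): The same point of the other post, opposite.
- spindle (a joint): Turn of the screw in rad, growing clockwise from above (tightening). Starts between 0.8 and 3.2; the foot meets the mould at about 5.3. Turning takes about 0.22 N m; it stays where it is left.
- handle (a joint): Ratchet slip in rad: turn of the handle relative to the screw, growing clockwise from above, 0 at the start. Below about 0.2 while the handle carries the screw; grows once the foot clamps and the ratchet slips, at about 0.4 N m (5 N at a post). One click is 1/12 turn (0.52 rad).
- glue: White glue bottle, 52 mm across, 130 mm tall, standing; origin at the centre of its underside. To be left alone.
- jar: Glass jar of brushes, 70 mm across, 80 mm tall with brushes to 165 mm; origin at the centre of its underside. To be left alone.
- blank: Unpainted wooden lure blank, 160 mm long (x), 40 mm thick, lying; origin on the bench under its middle. To be left alone.

How it is judged:
By the outcome, as a careful person would: the job done as asked, in the order asked, and still so for the second after the job is handed in, with the robot touching nothing.
It also fails if it takes over 58 s, if anything falls off the work surface, if the arm or the gripper's body presses on something with over 40 N, if the wrist force passes 120 N, or if a joint passes its speed limit or range.

## Working session

There is one attempt and no reset: what is moved stays moved. The work goes in short steps, Python scripts to look and compute and a tool call to move; the robot and the scene stay as the last step left them, time stands still between calls to the robot, and variables do not carry over. Pictures are saved under pics/ and viewed, at most 10 in all, crops included, and the job is handed in when it is done.

Besides the shell and the picture viewer there is one more tool, called as a command line: name --argument value ..., lists and objects as JSON in quotes. jog_arm: Moves the arm, as the interface text tells. Its arguments: {"type":"object","properties":{"motion":{"type":"array"},"grip":{"type":"number"}},"required":["motion"]}

```bash
mkdir -p pics; cat > h.py <<'E'
import numpy as np, cv2
from cell import state, read_camera, job_done, cut_out
def K(c):
    f=192/np.tan(np.radians(c["vertical_fov"])/2); return f,c["cx"],c["cy"]
def ray(c,u,v):
    f,cx,cy=K(c); E=np.array(c["extrinsics"]); d=E[:3,:3]@np.array([(u-cx)/f,-(v-cy)/f,-1]); return E[:3,3],d
def atz(c,u,v,z):
    o,d=ray(c,u,v); return (o+d*(z-o[2])/d[2]).round(1)
def proj(c,p):
    f,cx,cy=K(c); E=np.array(c["extrinsics"]); q=E[:3,:3].T@(np.array(p,float)-E[:3,3]); return np.array([cx+f*q[0]/-q[2],cy-f*q[1]/-q[2]])
E
python3 - <<'E'
from h import *
s=state(); print(s)
for n in ["scene","top"]:
    c=read_camera(n); cv2.imwrite(f"pics/{n}0.png",c["img"]); print(n,{k:v for k,v in c.items() if k!="img"})
    for t in ["press","carrier","push_plate","foot","bar","grip_a","glue","jar","blank"]:
        for r in cut_out(t,c)[:2]:
            m=np.argwhere(r["region"]); print(t,round(r["p"],2),r["box"],m.mean(0)[::-1].round(1),len(m))
E
```

```text
{'t': 0.0, 'joints': array([-1.44460040e+00,  4.91560633e-01,  1.55947568e+00, -1.43707843e-05,
        1.09169707e+00, -1.05583364e-01]), 'qvel': array([ 0.00154254,  0.00083228, -0.00076074, -0.00064677,  0.00098251,
        0.00033765]), 'tau': array([ 3.32941941e-03, -6.12634492e+01, -2.58170950e+01,  6.92979922e-02,
        4.83281922e-02, -7.96732229e-05]), 'eef_pos': array([ 143.56876404, -608.05242881,  239.05203604]), 'tcp_rot': array([-3.14045694e+00, -1.07543440e-04,  2.31785862e-01]), 'ft_force': array([0.08960521, 1.04952463, 0.01721526]), 'moment': array([-0.04072522, -0.00888136, -0.04967785]), 'grip_force': 0.0, 'opening': 0.9976216594383818}
scene {'vertical_fov': 55.98838390029146, 'cx': 259.2684512619319, 'cy': 198.49014565794002, 'extrinsics': array([[ 5.57144861e-01, -4.24376869e-01,  7.13788397e-01,
         1.17623404e+03],
       [ 8.30409090e-01,  2.88051614e-01, -4.76914050e-01,
        -3.49774204e+02],
       [-3.21660854e-03,  8.58446586e-01,  5.12892887e-01,
         6.33244345e+02],
       [ 0.00000000e+00,  0.00000000e+00,  0.00000000e+00,
         1.0
[... 1204 characters left out ...]
 0.73 [257.6, 125.2, 421.0, 215.2] [310.8 173.8] 6453
carrier 0.87 [307.7, 161.4, 413.3, 205.6] [364.2 184.4] 3408
push_plate 0.85 [312.0, 161.4, 414.3, 209.0] [363.6 184.5] 3415
push_plate 0.57 [258.1, 166.1, 346.2, 186.9] [301.6 175.3] 1110
foot 0.92 [259.4, 166.4, 344.1, 191.2] [301.1 175.7] 1078
bar 0.75 [254.7, 165.9, 348.0, 187.4] [300.1 175.6] 1039
bar 0.5 [210.0, 244.8, 230.2, 309.4] [217.9 277.8] 891
grip_a 0.59 [258.0, 164.3, 348.3, 188.2] [301.3 175.3] 1251
glue 0.56 [113.9, 185.1, 142.3, 211.5] [128.4 196.4] 558
jar 0.71 [113.7, 95.4, 162.5, 144.8] [144.2 127.9] 1118
jar 0.36 [260.6, 166.5, 352.7, 188.1] [302.5 175.3] 1076
blank 0.71 [209.7, 243.6, 228.6, 309.7] [217.6 277.4] 816
```

```bash
python3 - <<'E'
import cv2
a=cv2.imread("pics/top0.png")[90:330,90:450]; cv2.imwrite("pics/top0c.png",cv2.resize(a,None,fx=2.2,fy=2.2,interpolation=cv2.INTER_CUBIC))
a=cv2.imread("pics/scene0.png")[140:350,90:400]; cv2.imwrite("pics/scene0c.png",cv2.resize(a,None,fx=2.5,fy=2.5,interpolation=cv2.INTER_CUBIC))
E
```

```text
(no output)
```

View pics/top0c.png

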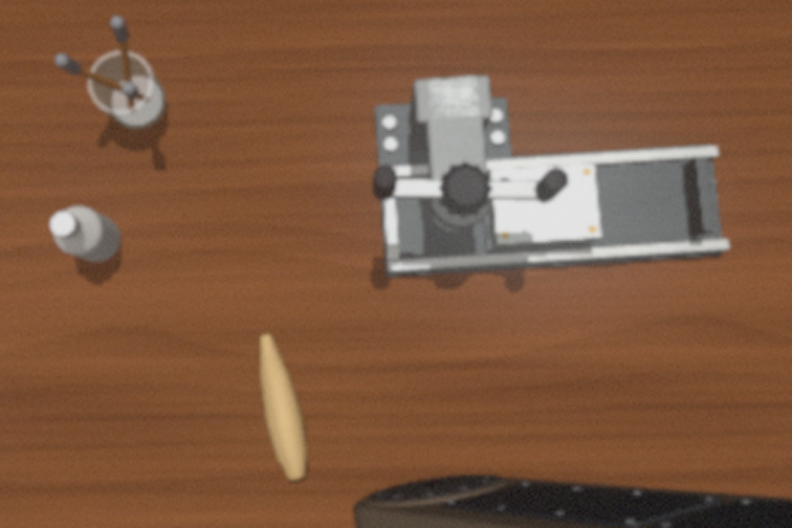

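View pics/scene0c.png

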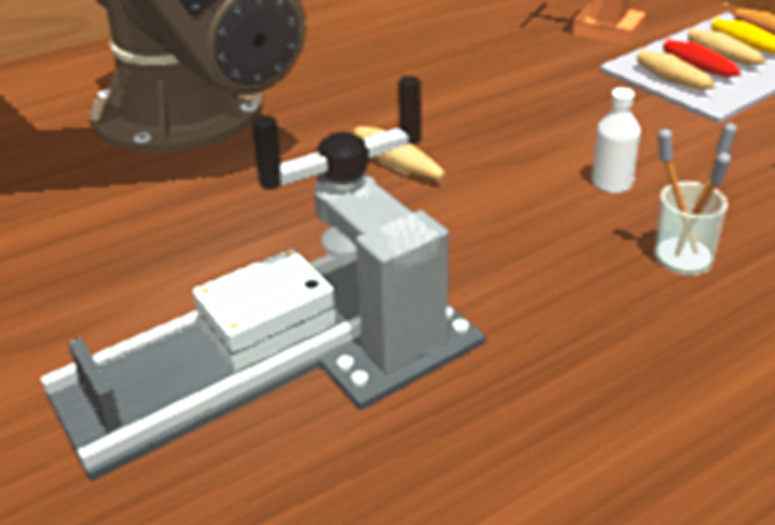

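The top crop shows the press with its column up in the picture (world +x). The bed runs left to right, with the stop at the left around (400,215), the push plate at (692,200), and the handle hub at (465,187). The left post top is near (383,180) and the right one near (556,180). The blank, bottle and jar are all clear to the left.

```bash
python3 - <<'E'
from h import *
from scipy.optimize import least_squares
c=read_camera("top"); s=read_camera("scene")
T=lambda u,v:(90+u/2.2,90+v/2.2); S=lambda u,v:(90+u/2.5,140+v/2.5)
# press-frame points <-> pixels
obs=[(c,(57,-300,26),T(717,147)),(c,(-57,-300,26),T(729,248)),(c,(-57,75,26),T(390,271)),
 (s,(-57,-300,26),S(42,378)),(s,(57,-300,26),S(90,460)),
 (c,(120,37.5,150),T(415,77)),(c,(120,-37.5,150),T(489,75)),(s,(120,-37.5,150),S(375,262)),(s,(120,37.5,150),S(447,232))]
def P(x,p): 
    a=x[2]; return [x[0]+np.cos(a)*p[0]-np.sin(a)*p[1],x[1]+np.sin(a)*p[0]+np.cos(a)*p[1],p[2]]
f=lambda x:np.concatenate([proj(o[0],P(x,o[1]))-o[2] for o in obs])
r=least_squares(f,[550,-50,0],loss="soft_l1"); x=r.x; print("press",x.round(3)); print(f(x).reshape(-1,2).round(1).tolist())
# push plate: top mid outer edge
def inv(x,w):
    a=x[2]; d=np.array(w[:2])-x[:2]; return (np.array([[np.cos(a),np.sin(a)],[-np.sin(a),np.cos(a)]])@d).round(1)
for uv in [(705,160),(708,238),(685,160),(688,238)]: print("plate",inv(x,atz(c,*T(*uv),67)))
for uv in [(601,240),(596,165)]: print("mould -y edge",inv(x,atz(c,*T(*uv),68)))
for uv in [(383,177),(557,178)]: w=atz(c,*T(*uv),183+61); print("post top",w,inv(x,w))
for uv in [(266,123),(409,82)]: w=atz(s,*S(*uv),183+61); print("post top scene",w,inv(x,w))
print("hub",inv(x,atz(c,*T(465,187),195)))
print(np.array(state()['tcp_rot']))
E
```

```text
press [ 5.21046e+02 -7.12400e+00  4.60000e-02]
[[0.1, -0.4], [0.1, 0.1], [-1.6, -0.3], [-1.6, 0.2], [-4.3, -0.3], [-0.3, 0.8], [0.5, -0.5], [1.7, -0.3], [0.5, -0.7]]
plate [  34.8 -269.8]
plate [ -48.5 -263.4]
plate [  36.2 -248.6]
plate [ -47.1 -242.6]
mould -y edge [ -43.4 -150.9]
mould -y edge [  36.8 -153.6]
post top [523.3  70.8 244. ] [ 5.8 77.7]
post top [519.4 -81.5 244. ] [ -5.1 -74.2]
post top scene [523.8 -80.  244. ] [ -0.6 -72.9]
post top scene [527.7  67.5 244. ] [10.1 74.2]
hub [0.6 1.2]
[3.14148662e+00 1.84676808e-05 2.31815053e-01]
```

```bash
cat >> h.py <<'E'
PX=np.array([521.,-7.]); PA=0.046
def W(x,y):  # press -> world
    return PX+np.array([np.cos(PA)*x-np.sin(PA)*y,np.sin(PA)*x+np.cos(PA)*y])
def calls(start,wps):
    """start, wps: (x,y,z,yaw), tool down; prints calls of 5 rows"""
    cur=np.array(start,float)
    for i in range(0,len(wps),5):
        rows=[]
        c,s=np.cos(cur[3]),np.sin(cur[3])
        for w in wps[i:i+5]:
            d=np.array(w)-cur
            rows.append([[round(float(v),1) for v in (c*d[0]+s*d[1], s*d[0]-c*d[1], -d[2])],round(float(-d[3]),3)])
        print(rows); cur=np.array(wps[i+len(rows)-1],float)
def line(a,b,n):
    a,b=np.array(a,float),np.array(b,float); t=np.linspace(0,1,n+1)[1:]
    return [a+(b-a)*k for k in t]
def now():
    s=state(); return [*s["eef_pos"],s["tcp_rot"][2]]
E
python3 - <<'E'
from h import *
a=now(); b=[*W(-2,-312),200,1.617]
print(b); calls(a,line(a,b,15))
E
```

```text
[np.float64(533.3490546903818), np.float64(-318.7619297609219), 200, 1.617]
[[[29.7, -12.8, 2.6], -0.092], [[59.4, -25.6, 5.3], -0.185], [[89.2, -38.5, 7.9], -0.277], [[118.9, -51.3, 10.6], -0.369], [[148.6, -64.1, 13.2], -0.462]]
[[[32.3, 1.8, 2.6], -0.092], [[64.6, 3.5, 5.3], -0.185], [[97.0, 5.3, 7.9], -0.277], [[129.3, 7.1, 10.6], -0.369], [[161.6, 8.8, 13.2], -0.462]]
[[[28.1, 16.0, 2.6], -0.092], [[56.3, 32.0, 5.3], -0.185], [[84.4, 47.9, 7.9], -0.277], [[112.6, 63.9, 10.6], -0.369], [[140.7, 79.9, 13.2], -0.462]]
```

jog_arm --motion '[[[30, -13, 3], -0.09], [[59, -26, 5], -0.185], [[89, -38, 8], -0.28], [[119, -51, 11], -0.37], [[149, -64, 13], -0.462]]' --grip 1

```text
t: 1.6
eef_pos: [274.8, -510.9, 226.5]
tcp_rot: [3.142, 0.0, 0.697]
ft_force: [0.8, 0.2, 0.9]
opening: 0.64
grip_force: 0.0
```

jog_arm --motion '[[[32, 2, 3], -0.09], [[65, 4, 5], -0.185], [[97, 5, 8], -0.28], [[129, 7, 11], -0.37], [[162, 9, 13], -0.462]]'

```text
t: 2.1
eef_pos: [405.2, -414.2, 213.6]
tcp_rot: [3.141, 0.0, 1.159]
ft_force: [0.3, -0.3, 0.5]
opening: 0.215
grip_force: 0.0
```

jog_arm --motion '[[[28, 16, 3], -0.09], [[56, 32, 5], -0.185], [[84, 48, 8], -0.28], [[113, 64, 11], -0.37], [[141, 80, 13], -0.462]]'

```text
t: 2.6
eef_pos: [535.3, -317.3, 200.5]
tcp_rot: [-3.142, 0.0, 1.622]
ft_force: [0.2, -0.1, -0.1]
opening: 0.006
grip_force: 0.0
```

jog_arm --motion '[[[0, 0, 30], 0], [[0, 0, 60], 0], [[0, 0, 90], 0], [[0, 0, 120], 0], [[0, 0, 138], 0]]'

```text
t: 3.1
eef_pos: [533.8, -317.9, 60.5]
tcp_rot: [-3.14, -0.001, 1.618]
ft_force: [0.3, -0.5, 0.6]
opening: 0.002
grip_force: 0.0
```

```bash
python3 - <<'E'
from h import *
s=state(); print(s["t"],now(),s["ft_force"],s["opening"])
c=read_camera("scene"); cv2.imwrite("pics/s1.png",cv2.resize(c["img"][120:350,90:400],None,fx=2.4,fy=2.4,interpolation=cv2.INTER_CUBIC))
E
```

```text
3.1 [np.float64(533.7629777272934), np.float64(-317.890617883304), np.float64(60.45585204496814), np.float64(1.6178784655805232)] [ 0.29917187 -0.48099548  0.63108837] 0.0021096934518246967
```

View pics/s1.png

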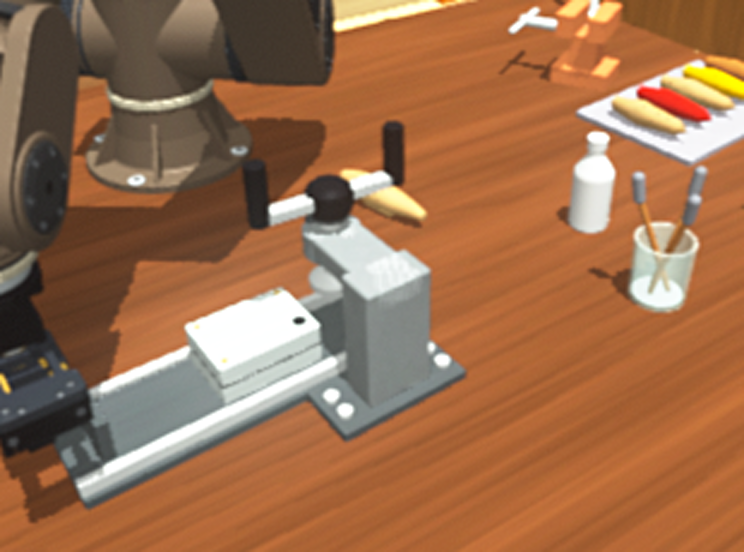

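The gripper, at about (40,400), stands just behind the push plate at (85,440), and the bed is clear. I'll push along tool +x.

jog_arm --motion '[[[6, 0, 0], 0], [[12, 0, 0], 0], [[20, 0, 0], 0], [[26, 0, 0], 0], [[32, 0, 0], 0]]'

```text
t: 3.65
eef_pos: [533.3, -286.3, 63.6]
tcp_rot: [3.14, 0.002, 1.618]
ft_force: [0.7, -5.6, 2.3]
opening: 0.004
grip_force: 2.4
```

jog_arm --motion '[[[6, 0, 0], 0], [[12, 0, 0], 0], [[18, 0, 0], 0], [[24, 0, 0], 0], [[30, 0, 0], 0]]'

```text
t: 4.15
eef_pos: [532.1, -257.0, 63.6]
tcp_rot: [3.139, 0.002, 1.618]
ft_force: [-0.1, -5.3, 4.7]
opening: 0.004
grip_force: 2.9
```

jog_arm --motion '[[[6, 0, 0], 0], [[12, 0, 0], 0], [[18, 0, 0], 0], [[24, 0, 0], 0], [[30, 0, 0], 0]]'

```text
t: 4.65
eef_pos: [530.7, -227.0, 63.6]
tcp_rot: [3.139, 0.002, 1.618]
ft_force: [-0.1, -6.2, 5.0]
opening: 0.005
grip_force: 3.0
```

jog_arm --motion '[[[4, 0, 0], 0], [[8, 0, 0], 0], [[12, 0, 0], 0], [[16, 0, 0], 0], [[20, 0, 0], 0]]'

```text
t: 5.15
eef_pos: [529.7, -207.0, 63.5]
tcp_rot: [3.139, 0.002, 1.618]
ft_force: [0.2, -6.3, 5.1]
opening: 0.006
grip_force: 3.0
```

jog_arm --motion '[[[2, 0, 0], 0], [[4, 0, 0], 0], [[6, 0, 0], 0], [[8, 0, 0], 0], [[10, 0, 0], 0]]'

```text
t: 5.65
eef_pos: [529.3, -197.0, 63.5]
tcp_rot: [3.139, 0.002, 1.618]
ft_force: [0.4, -6.5, 3.9]
opening: 0.005
grip_force: 3.0
```

jog_arm --motion '[[[1, 0, 0], 0], [[2, 0, 0], 0], [[3, 0, 0], 0], [[4, 0, 0], 0], [[5, 0, 0], 0]]'

```text
t: 6.15
eef_pos: [529.0, -192.1, 63.4]
tcp_rot: [3.139, 0.002, 1.618]
ft_force: [1.4, -10.3, 5.3]
opening: 0.005
grip_force: 5.4
```

jog_arm --motion '[[[0.5, 0, 0], 0], [[1, 0, 0], 0], [[1.5, 0, 0], 0], [[2, 0, 0], 0]]'

```text
t: 6.55
eef_pos: [529.2, -191.9, 63.5]
tcp_rot: [3.138, 0.004, 1.618]
ft_force: [-3.1, -23.9, 1.7]
opening: 0.005
grip_force: 11.4
```

The force rose to 24 N with no further motion, so the carrier is against the stop. I'll back off, rise and look.

jog_arm --motion '[[[-10, 0, 0], 0], [[-30, 0, 0], 0], [[-30, 0, -50], 0], [[-30, 0, -100], 0], [[-30, 0, -150], 0]]'

```text
t: 7.05
eef_pos: [529.1, -219.1, 214.2]
tcp_rot: [-3.14, -0.001, 1.618]
ft_force: [1.0, -0.0, -0.9]
opening: 0.005
grip_force: 0.0
```

```bash
python3 - <<'E'
from h import *
s=state(); print(s["t"],now(),s["ft_force"])
c=read_camera("top"); cv2.imwrite("pics/t2.png",cv2.resize(c["img"][120:230,235:435],None,fx=4,fy=4,interpolation=cv2.INTER_CUBIC))
E
```

```text
7.05 [np.float64(529.1460931380024), np.float64(-219.08507327657702), np.float64(214.16658473523984), np.float64(1.6175790709451627)] [ 1.031431   -0.03584198 -0.93166581]
```

View pics/t2.png

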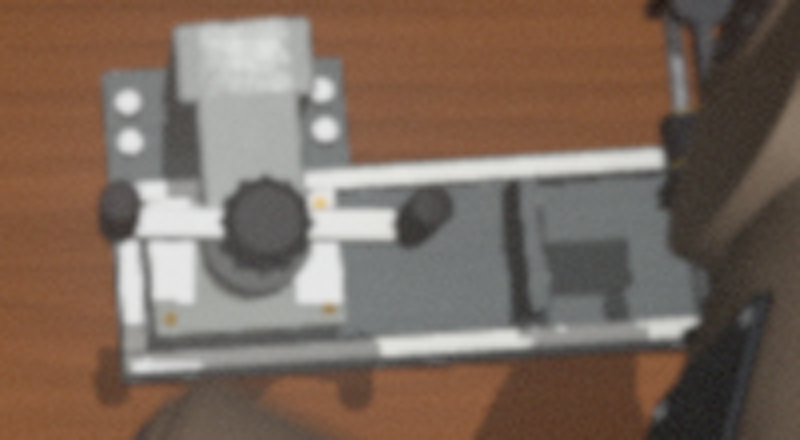

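The mould is now centred under the foot: its corners are at (170,318) and (330,308), with the hub at (265,222). The carrier's left edge meets the stop at about (140,260), and the handle posts are at (120,205) and (428,210). Next I'll push the right-hand post clockwise with the closed fingers, starting from its far side.

```bash
python3 - <<'E'
from h import *
a=now(); y=1.618
C=lambda f:[PX[0]+75*np.cos(f),PX[1]+75*np.sin(f),224,y]
b=C(-.95); calls(a,line(a,b,5))
print("circle")
wp=[C(-.95-0.11*k) for k in range(1,56)]
calls(b,wp)
E
```

```text
[[[30.1, 8.1, -0.3], -0.0], [[60.2, 16.1, -0.7], -0.0], [[90.2, 24.2, -1.0], -0.0], [[120.3, 32.2, -1.3], -0.0], [[150.4, 40.3, -1.7], -0.0]]
circle
[[[-4.1, -7.2, -0.0], -0.0], [[-7.4, -14.7, -0.0], -0.0], [[-9.8, -22.6, -0.0], -0.0], [[-11.3, -30.7, -0.0], -0.0], [[-12.0, -38.9, -0.0], -0.0]]
[[[0.3, -8.2, -0.0], -0.0], [[1.4, -16.4, -0.0], -0.0], [[3.5, -24.4, -0.0], -0.0], [[6.4, -32.1, -0.0], -0.0], [[10.1, -39.5, -0.0], -0.0]]
[[[4.5, -6.9, -0.0], -0.0], [[9.8, -13.2, -0.0], -0.0], [[15.7, -19.0, -0.0], -0.0], [[22.2, -24.0, -0.0], -0.0], [[29.3, -28.3, -0.0], -0.0]]
[[[7.5, -3.5, -0.0], -0.0], [[15.3, -6.2, -0.0], -0.0], [[23.3, -8.0, -0.0], -0.0], [[31.5, -8.9, -0.0], -0.0], [[39.8, -8.9, -0.0], -0.0]]
[[[8.2, 0.9, -0.0], -0.0], [[16.2, 2.7, -0.0], -0.0], [[24.0, 5.4, -0.0], -0.0], [[31.5, 8.9, -0.0], -0.0], [[38.5, 13.2, -0.0], -0.0]]
[[[6.5, 5.1, -0.0], -0.0], [[12.4, 10.8, -0.0], -0.0], [[17.7, 17.2, -0.0], -0.0], [[22.2, 24.1, -0.0], -0.0], [[25.9, 31.4, -0.0], -0.0]]
[[[2.9, 7.7, -0.0], -0.0], [[4.9, 15.7, -0.0], -0.0], [[6.1, 23.9, -0.0], -0.0], [[6.3, 32.1, -0.0], -0.0], [[5.7, 40.3, -0.0], -0.0]]
[[[-1.6, 8.1, -0.0], -0.0], [[-4.0, 16.0, -0.0], -0.0], [[-7.3, 23.5, -0.0], -0.0], [[-11.4, 30.7, -0.0], -0.0], [[-16.2, 37.4, -0.0], -0.0]]
[[[-5.6, 6.1, -0.0], -0.0], [[-11.8, 11.5, -0.0], -0.0], [[-18.5, 16.3, -0.0], -0.0], [[-25.7, 20.2, -0.0], -0.0], [[-33.4, 23.4, -0.0], -0.0]]
[[[-7.9, 2.3, -0.0], -0.0], [[-16.0, 3.7, -0.0], -0.0], [[-24.3, 4.2, -0.0], -0.0], [[-32.5, 3.8, -0.0], -0.0], [[-40.7, 2.5, -0.0], -0.0]]
[[[-7.9, -2.2, -0.0], -0.0], [[-15.6, -5.2, -0.0], -0.0], [[-22.9, -9.1, -0.0], -0.0], [[-29.7, -13.8, -0.0], -0.0], [[-36.0, -19.1, -0.0], -0.0]]
```

jog_arm --motion '[[[30, 8, 0], 0], [[60, 16, -1], 0], [[90, 24, -1], 0], [[120, 32, -1.5], 0], [[150.5, 40.5, -1.5], 0]]'

```text
t: 7.6
eef_pos: [562.8, -65.7, 214.0]
tcp_rot: [-3.141, -0.0, 1.618]
ft_force: [0.5, 0.4, -0.7]
opening: 0.004
grip_force: 0.0
```

jog_arm --motion '[[[-4, -7, 0], 0], [[-7.5, -14.5, 0], 0], [[-10, -22.5, 0], 0], [[-11.5, -30.5, 0], 0], [[-12, -39, 0], 0]]'

```text
t: 8.1
eef_pos: [524.0, -81.8, 214.2]
tcp_rot: [3.141, -0.0, 1.616]
ft_force: [2.8, 1.8, -0.2]
opening: 0.002
grip_force: 1.3
```

jog_arm --motion '[[[0.5, -8, 0], 0], [[1.5, -16.5, 0], 0], [[3.5, -24.5, 0], 0], [[6.5, -32, 0], 0], [[10, -39.5, 0], 0]]'

```text
t: 8.6
eef_pos: [484.3, -72.8, 214.3]
tcp_rot: [3.141, 0.0, 1.618]
ft_force: [2.9, 0.4, 0.1]
opening: 0.003
grip_force: 1.5
```

```bash
python3 - <<'E'
from h import *
s=state(); print(s["t"],now(),s["ft_force"],s["moment"])
c=read_camera("top"); cv2.imwrite("pics/t3.png",cv2.resize(c["img"][100:250,215:435],None,fx=3.5,fy=3.5,interpolation=cv2.INTER_CUBIC))
E
```

```text
8.6 [np.float64(484.28475563453947), np.float64(-72.78309410778705), np.float64(214.29532255545595), np.float64(1.6177931830907644)] [2.93984819 0.43661141 0.05780654] [ 0.01043531 -0.58168016 -0.03046677]
```

View pics/t3.png

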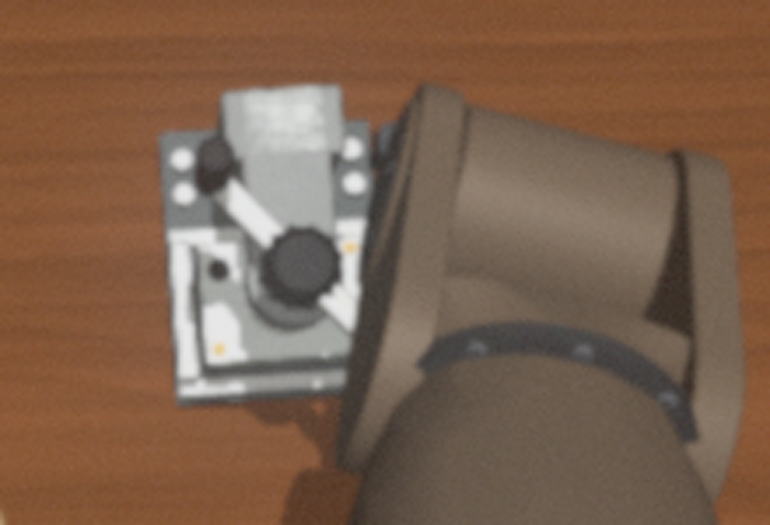

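The handle is turning clockwise: the far post is at (215,160) and the bar is now at about 45°, a turn of roughly 0.75 rad so far. The push takes 2.9 N. I'll continue and raise the fingers a little.

jog_arm --motion '[[[4.5, -7, -2], 0], [[10, -13, -4], 0], [[15.5, -19, -6], 0], [[22, -24, -8], 0], [[29.5, -28.5, -8], 0]]'

```text
t: 9.15
eef_pos: [454.3, -44.3, 222.4]
tcp_rot: [3.141, 0.0, 1.618]
ft_force: [1.3, -1.1, -0.7]
opening: 0.005
grip_force: 1.1
```

jog_arm --motion '[[[7.5, -3.5, 0], 0], [[15.5, -6, 0], 0], [[23.5, -8, 0], 0]]'

```text
t: 9.45
eef_pos: [445.5, -21.0, 222.1]
tcp_rot: [3.142, 0.0, 1.618]
ft_force: [1.7, -2.7, -1.5]
opening: 0.003
grip_force: 1.4
```

jog_arm --motion '[[[8, -1, 0], 0], [[16.5, -1, 0], 0]]'

```text
t: 9.65
eef_pos: [443.9, -4.6, 222.1]
tcp_rot: [3.142, 0.0, 1.618]
ft_force: [3.2, -2.6, 0.3]
opening: 0.008
grip_force: 1.6
```

jog_arm --motion '[[[8, 1, 0], 0], [[16, 2.5, 0], 0], [[24, 5.5, 0], 0]]'

```text
t: 9.95
eef_pos: [448.4, 19.6, 222.0]
tcp_rot: [-3.141, 0.0, 1.618]
ft_force: [1.0, -3.7, -0.6]
opening: 0.006
grip_force: 1.7
```

jog_arm --motion '[[[7.5, 3.5, 0], 0], [[14.5, 8, 0], 0]]'

```text
t: 10.15
eef_pos: [455.6, 34.6, 222.0]
tcp_rot: [-3.141, -0.0, 1.618]
ft_force: [-0.6, -3.1, 0.6]
opening: 0.006
grip_force: 1.2
```

jog_arm --motion '[[[6.5, 5, 0], 0], [[12.5, 11, 0], 0]]'

```text
t: 10.35
eef_pos: [466.2, 47.6, 222.0]
tcp_rot: [-3.141, -0.0, 1.618]
ft_force: [-1.7, -2.2, -0.3]
opening: 0.009
grip_force: 1.0
```

jog_arm --motion '[[[5, 6.5, 0], 0], [[10, 13.5, 0], 0]]'

```text
t: 10.55
eef_pos: [479.4, 58.0, 222.0]
tcp_rot: [-3.141, -0.0, 1.618]
ft_force: [-1.9, -2.4, -0.0]
opening: 0.002
grip_force: 1.0
```

```bash
python3 - <<'E'
from h import *
s=state(); n=now(); print(s["t"],n,s["ft_force"],s["moment"], np.arctan2(n[1]+7,n[0]-521))
c=read_camera("scene"); cv2.imwrite("pics/s4.png",cv2.resize(c["img"][140:330,130:330],None,fx=3,fy=3,interpolation=cv2.INTER_CUBIC))
E
```

```text
10.55 [np.float64(479.42940639195933), np.float64(58.025461464992425), np.float64(222.00139753859142), np.float64(1.6178394463965216)] [-1.8951937  -2.35281196 -0.00988027] [-0.26412239  0.18417594  0.03491616] 2.1396107576000993
```

View pics/s4.png

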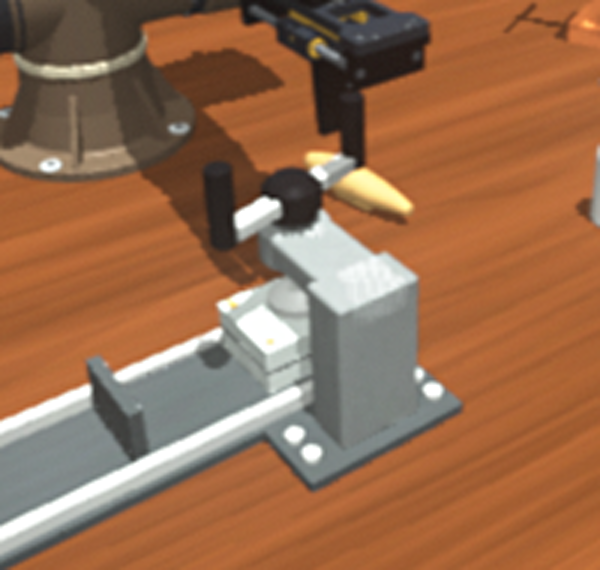

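The foot is close above the mould at about (290,300), and the push still takes 3 N. I'll continue in short calls and watch for the force to rise to about 5 N.

jog_arm --motion '[[[3.8, 7.3, 0], 0], [[6.7, 15, 0], 0]]'

```text
t: 10.8
eef_pos: [494.1, 65.1, 222.0]
tcp_rot: [-3.141, 0.0, 1.618]
ft_force: [-2.3, -1.6, -1.2]
opening: 0.002
grip_force: 1.1
```

jog_arm --motion '[[[2, 8, 0], 0], [[3.2, 16.2, 0], 0]]'

```text
t: 11.0
eef_pos: [510.4, 69.0, 222.0]
tcp_rot: [-3.141, 0.0, 1.618]
ft_force: [-2.3, -2.5, 0.3]
opening: 0.005
grip_force: 1.3
```

jog_arm --motion '[[[0.2, 8.2, 0], 0], [[-0.4, 16.4, 0], 0]]'

```text
t: 11.2
eef_pos: [526.8, 69.2, 222.0]
tcp_rot: [-3.141, 0.0, 1.618]
ft_force: [-3.4, -2.1, 0.6]
opening: 0.006
grip_force: 1.6
```

jog_arm --motion '[[[-1.6, 8.1, 0], 0], [[-4, 16, 0], 0]]'

```text
t: 11.4
eef_pos: [542.7, 65.7, 221.9]
tcp_rot: [-3.141, 0.0, 1.618]
ft_force: [-5.0, -3.5, -1.9]
opening: 0.006
grip_force: 2.8
```

jog_arm --motion '[[[-3.3, 7.5, 0], 0]]'

```text
t: 11.5
eef_pos: [549.8, 62.6, 221.6]
tcp_rot: [-3.139, 0.0, 1.618]
ft_force: [-9.1, -4.7, -3.9]
opening: 0.004
grip_force: 4.4
```

jog_arm --motion '[[[-4.1, 7.2, 0], 0]]'

```text
t: 11.6
eef_pos: [556.5, 58.7, 221.3]
tcp_rot: [-3.137, 0.0, 1.618]
ft_force: [-12.8, -4.6, -3.8]
opening: 0.005
grip_force: 6.0
```

jog_arm --motion '[[[-4.8, 6.7, 0], 0]]'

```text
t: 11.7
eef_pos: [562.9, 54.1, 221.1]
tcp_rot: [-3.136, 0.0, 1.618]
ft_force: [-12.2, -5.7, -3.2]
opening: 0.003
grip_force: 5.8
```

jog_arm --motion '[[[-5.6, 6.1, 0], 0]]'

```text
t: 11.8
eef_pos: [570.9, 49.0, 221.8]
tcp_rot: [-3.141, -0.0, 1.618]
ft_force: [0.9, -0.0, -0.7]
opening: 0.007
grip_force: 0.0
```

jog_arm --motion '[[[-6.2, 5.4, 0], 0]]'

```text
t: 11.9
eef_pos: [577.3, 43.3, 222.2]
tcp_rot: [3.141, -0.0, 1.618]
ft_force: [-3.4, 2.2, -0.5]
opening: 0.003
grip_force: 1.5
```

```bash
python3 - <<'E'
from h import *
s=state(); n=now(); print(s["t"],n,s["ft_force"],s["moment"], np.arctan2(n[1]+7,n[0]-521))
c=read_camera("scene"); cv2.imwrite("pics/s5.png",cv2.resize(c["img"][140:330,130:330],None,fx=3,fy=3,interpolation=cv2.INTER_CUBIC))
E
```

```text
11.9 [np.float64(577.3029902567987), np.float64(43.346754563764044), np.float64(222.21672155119225), np.float64(1.617560627451824)] [-3.3825773   2.16058456 -0.51855106] [ 0.30424763  0.34785035 -0.02126793] 0.7296075504695015
```

View pics/s5.png

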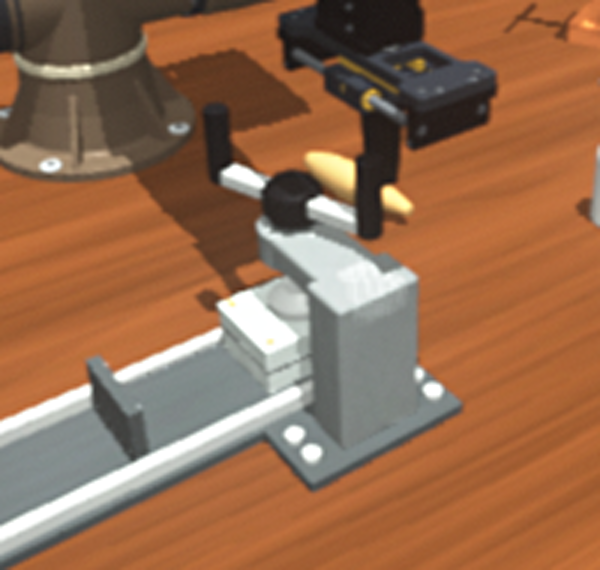

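The foot sits on the mould. The force built to 13 N and then fell to 0, which is the first click. I'll go on row by row.

jog_arm --motion '[[[-6.7, 4.8, 0], 0]]'

```text
t: 12.05
eef_pos: [581.5, 37.4, 222.1]
tcp_rot: [-3.141, -0.001, 1.618]
ft_force: [-3.0, 3.0, -0.0]
opening: 0.002
grip_force: 1.9
```

jog_arm --motion '[[[-7.2, 3.9, 0], 0]]'

```text
t: 12.15
eef_pos: [585.6, 30.4, 222.1]
tcp_rot: [-3.141, -0.001, 1.618]
ft_force: [-3.5, 5.0, 0.1]
opening: 0.005
grip_force: 2.3
```

jog_arm --motion '[[[-7.7, 3.2, 0], 0]]'

```text
t: 12.25
eef_pos: [589.5, 22.7, 222.2]
tcp_rot: [3.141, -0.001, 1.618]
ft_force: [-2.7, 1.8, 0.3]
opening: 0.008
grip_force: 0.9
```

jog_arm --motion '[[[-7.9, 2.3, 0], 0]]'

```text
t: 12.35
eef_pos: [592.5, 14.3, 222.3]
tcp_rot: [3.141, 0.0, 1.618]
ft_force: [-0.1, 0.5, 0.9]
opening: 0.003
grip_force: 0.2
```

jog_arm --motion '[[[-8.1, 1.4, 0], 0]]'

```text
t: 12.45
eef_pos: [594.1, 6.1, 222.2]
tcp_rot: [3.141, 0.0, 1.618]
ft_force: [-1.8, 2.9, -1.2]
opening: 0.004
grip_force: 1.4
```

jog_arm --motion '[[[-8.3, 0.5, 0], 0]]'

```text
t: 12.55
eef_pos: [594.3, -1.8, 222.0]
tcp_rot: [-3.141, -0.001, 1.618]
ft_force: [-5.3, 5.5, -0.6]
opening: 0.003
grip_force: 3.3
```

Second drop seen near t=12.3, and the force is building to the third.

jog_arm --motion '[[[-8.2, -0.4, 0], 0]]'

```text
t: 12.65
eef_pos: [593.7, -9.7, 221.7]
tcp_rot: [-3.139, -0.002, 1.617]
ft_force: [-5.4, 6.9, 0.4]
opening: 0.003
grip_force: 3.3
```

jog_arm --motion '[[[-8.2, -1.3, 0], 0]]'

```text
t: 12.75
eef_pos: [593.2, -18.2, 221.9]
tcp_rot: [-3.14, -0.001, 1.618]
ft_force: [-1.6, 1.2, -0.7]
opening: 0.002
grip_force: 0.7
```

Third drop, so I stop here, back off and rise.

jog_arm --motion '[[[10, 3, 0], 0], [[20, 6, 0], 0], [[20, 6, -30], 0], [[20, 6, -65], 0], [[20, 6, -100], 0]]'

```text
t: 13.25
eef_pos: [598.9, 3.5, 323.4]
tcp_rot: [3.142, 0.0, 1.619]
ft_force: [0.6, 0.2, -0.2]
opening: 0.009
grip_force: 0.0
```

jog_arm --motion '[[[35, 0, -20], 0], [[75, 0, -30], 0], [[115, 0, -40], 0], [[150, 0, -40], 0], [[170, 0, -40], 0]]'

```text
t: 13.75
eef_pos: [590.3, 175.7, 362.7]
tcp_rot: [3.14, -0.0, 1.62]
ft_force: [0.9, -0.1, -0.3]
opening: 0.004
grip_force: 0.0
```

```bash
python3 - <<'E'
from h import *
s=state(); print(s["t"],now(),s["ft_force"])
c=read_camera("scene"); t=read_camera("top"); z=lambda i:cv2.resize(i,(395,375),interpolation=cv2.INTER_CUBIC)
cv2.imwrite("pics/f.png",np.hstack([z(c["img"][140:330,130:330]),z(t["img"][80:270,210:410])]))
E
```

```text
13.75 [np.float64(590.2798222844436), np.float64(175.7128598376217), np.float64(362.65576889973164), np.float64(1.6202170513540846)] [ 0.93478645 -0.07737851 -0.26664749]
```

View pics/f.png

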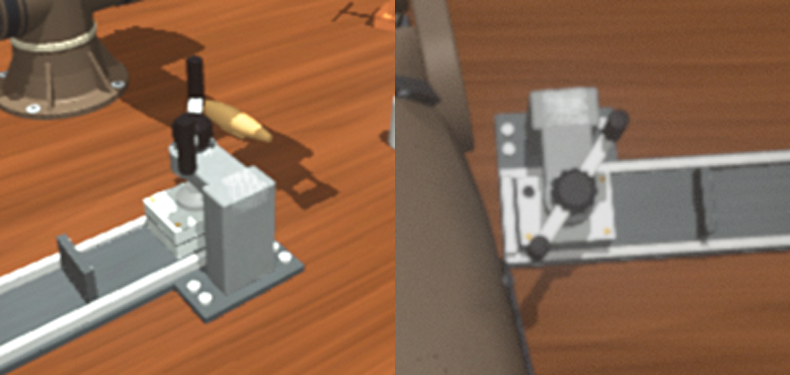

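The foot rests on the mould, the carrier is at the stop, and the handle stands about 1.5 rad past the point where it clamped. Nothing is touching, so I'm handing in.

```bash
python3 -c "
from cell import job_done; print(job_done())"
```

```text
the job is handed in; nothing more can be done
None
```

I slid the carrier against the end stop, clamped the mould by turning the handle clockwise through three ratchet clicks (counted from the force drops), then let go and handed in at about 14 s. I kept the arm clear of the bottle, jar and blank, but only the blank showed in the last pictures.

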